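# Load a pellet collar and tuck its slide under the reader's retaining leaf

## Task

Pick the steel collar that has the white pellet in its bore out of the pocket tray and seat it flat in the round seat of the flat metal sample slide. Then carry the slide with its collar to the small white pellet reader, lay it flat between the rails of the deck and push its thin front edge under the sprung steel leaf until it meets the stop, letting the leaf ride over it without prising it up; leave the empty collars and the other things on the bench alone. Finish still holding the slide there (its finger rib is the handle), pressing it flat on the deck with roughly 10 N, so that the reading can be taken.

Things in the scene. Friction and masses are not known exactly. Their poses are not given: they have to be found in the camera images.
- collar: plain steel ring, 24 mm outside diameter, 12 mm high, 30 g, its foot bevelled 1.5 x 2.5 mm, with a white pellet (17 mm) filling its bore to just below the rim. Origin: centre of its underside, z up. It stands in one of the tray's four pockets, 8 mm of it above the tray's top
- collar_empty_1: same steel ring with an empty (dark) bore, in another pocket; stays there
- collar_empty_2: same steel ring with an empty (dark) bore, in another pocket; stays there
- tray: black square tray 116 x 116 x 14 mm, fixed to the bench; origin: centre of its underside. Four round pockets of 25.5 mm diameter, 4 mm deep (floor 10 mm above the bench), centres at x, y = +-26 mm
- slide: loose bare-metal slide, 130 (x) x 60 (y) mm, 100 g, flat on the bench. Origin: centre of its underside. 6 mm thick; the front (x +24 to +65 mm) is a tongue 4 mm thick, its last 5 mm bevelled on top. Finger rib along x at the rear: x -62 to -26 mm, 10 mm wide (y), top 28 mm above the underside
- seat (a point): centre of the floor of the slide's round seat for the collar, at slide x = -2 mm: 4 mm deep, 30.6 mm diameter at its mouth, tapering to 27 mm just above its flat floor, floor 2 mm above the slide's underside; axes as the slide. Because of the rib, set the collar with the fingers closing along the slide's y
- rib (a point): top centre of the slide's finger rib (slide x = -44 mm, 28 mm above its underside); pinch it across y
- nose (a point): middle of the slide's front edge (tip of the tongue), at the underside
- reader: pellet reader, fixed, 0.23 m (x) x 0.11 m. Origin on the bench under the deck's centre; +x points from the deck's open end (x = -90 mm) to leaf, stop and white housing (x 71 to 137 mm, 58 mm high). Deck top 22 mm above the bench. Rear stop's face at x = +65 mm: with the tongue against it the slide's origin is at x = 0, y = 0, z = 22 mm
- deck: grey wear plate on which the slide lies, between two dark rails (x -85 to +55 mm) that stand 64 mm apart at the deck and are bevelled to about 70 mm apart at their top, 5.5 mm above it. Origin on its underside, 4 mm below its top; x and y as the reader
- port (a point): centre of the dark round beam port in the deck's top, at reader x = -2 mm; the seat lies over it when the slide is home
- leaf (a joint): hinge of the leaf, rad: 0 at rest, grows as its front edge lifts. Hinge at reader x = +67 mm, 11 mm above the deck; the leaf reaches 46 mm from it toward the open end over the full width, pressed down by a light spring (about 1.5 N at its edge). The tongue raises it by about 0.03 rad when it slides in flat
- leaf_edge (a point): lowest point of the leaf's rolled edge, mid width, at reader x = +30 mm, 3 mm above the deck at rest; in front of the roll a lip flares up to about 17 mm above the deck at x = +21 mm
- jar_kbr: larger white screw-cap jar, bystander
- jar_kcl: smaller white screw-cap jar, bystander
- pestle: small stone pestle, bystander
- pellet_die: round pellet die, 79 mm high, bystander
- petri_dish: flat glass dish, bystander

How it is judged:
On the way, in this order (a step that is already met when the one before it is completed fails the run):
1. the pellet collar is seated flat in the slide's seat, let go, while the slide is still clear of the reader (horizontal distance between collar and seat below 0.003 m and z of collar in the frame of seat below 0.0015 m and angle between the z axis of collar and the z axis of slide, either way round below 0.06 rad and contact force between the fingers and collar below 0.1 N and horizontal distance between nose and leaf_edge above 0.03 m), for 0.2 s.
2. the front edge of the slide is under the leaf, past its rolled edge, and the leaf has not been prised up (x of nose in the frame of reader above 0.036 m and z of nose in the frame of reader between 0.019 and 0.026 m and y of nose in the frame of reader between -0.008 and 0.008 m and value of joint leaf below 0.16 rad), for 0.1 s.
At the end, for the whole second after the job is handed in: Slide flat on the deck (0.02 rad, 1.2 mm), square (0.06 rad), edge under the leaf within 3 mm of the stop, seat within 4 mm of the port, leaf below 0.08 rad, collar flat in its seat; the fingers still hold the slide, deck force 5 to 25 N in all, at rest (x of nose in the frame of reader between 0.062 and 0.0675 m and horizontal distance between seat and port below 0.004 m and angle between the x axis of slide and the x axis of reader, either way round below 0.06 rad and angle between slide's own z axis and vertical below 0.02 rad and z of slide in the frame of reader below 0.0232 m and horizontal distance between collar and seat below 0.003 m and z of collar in the frame of seat below 0.0015 m and angle between the z axis of collar and the z axis of slide, either way round below 0.06 rad and value of joint leaf below 0.08 rad and linear speed of slide below 0.01 m/s and contact force between slide and deck between 5 and 25 N and contact force between the fingers and slide above 2 N); the arm keeps its last pose, push and grip.
It fails at once if the leaf is prised up (more than 0.16 rad, about 6 mm at its edge) (value of joint leaf above 0.16 rad).
It fails at once if an empty collar is taken or pushed out of its pocket (distance of any of collar_empty_1, collar_empty_2 from where it was at the start of the episode above 0.01 m).
It fails at once if a bystander is disturbed (moved by more than 20 mm) (distance of any of jar_kbr, jar_kcl, pestle, pellet_die, petri_dish from where it was at the start of the episode above 0.02 m).
It also fails if it takes over 58 s, if anything falls off the work surface, if the arm or the gripper's body presses on something with over 40 N, if the wrist force passes 120 N, or if a joint passes its speed limit or range.

## Robot

A 7-joint arm with a two-finger parallel gripper is mounted at the origin on a cart in front of the work surface, level with it; the furniture and walls round the work are solid. World frame = base frame: x ahead of the robot, y to its left, z up, the work surface at z = 0. Lengths are in m, angles in rad, forces in N, time in s.
With the tool pointing down it reaches from about 0.4 to 0.85 m from the base axis. Payload 4.5 kg.
Tool frame: the origin (TCP) lies midway between the tips of the shut fingers; the grasp point (between the pads) lies 19 mm behind it; z points along the fingers, y is the line along which they close (so a half turn about z gives the same grasp; the last joint's range is limited). The gripper opens to 88 mm and grips with 3 to 60 N. Pads are 18 mm wide; open, the fingers measure 123 mm over their backs; the gripper's body (75 mm by 187 mm) begins 45 mm behind the grasp point.
Start: joints at [-1.148, 0.689, -0.195, 1.565, 0.157, 0.902, -0.215], TCP at [0.237, 0.578, 0.239] pointing down, gripper open.
Joint ranges: [-3.01, 3.01], [-0.46, 2.08], [-1.47, 1.51], [0.13, 2.56], [-1, 4.14], [0.04, 2.09], [-2.66, 2.66]. Speed limits (rad/s): [2.57, 2.57, 3.14, 3.14, 3.14, 3.14, 3.14].

## Interface

Orientations are given as a unit quaternion [w, x, y, z].
In Python, from bench import observe, read_camera, close_job, find_in gives the robot as it stands.
- The arm moves only by the tool creep_tool, called as a command line: name --pt "numbers of a row" for each row, then --argument value for the rest. Schema: {"type":"object","properties":{"deltas":{"type":"array","items":{"type":"array","items":{"type":"number"},"minItems":4,"maxItems":4},"minItems":1,"maxItems":12},"jaw":{"type":"number"},"only":{"type":"string"},"quiet":{"type":"boolean"},"lines":{"type":"string"}},"required":["deltas"],"additionalProperties":false}. deltas is a list of rows, 1 to 12 of them, each of 4 numbers: dx, dy, dz in m, then a turn about the tool's z in rad; each row shifts and turns the commanded pose from where the row before left it, along the tool's axes as they then stand; what a row does not reach is not made up. A row lasts 1/10 s, in which the tool goes at most 0.05 m and 0.15 rad, less where a joint would pass 70% of its speed; a pose out of reach is approached as far as the arm can. jaw is the finger opening in m, set as the call begins (left out keeps the last). The fingers move at their own pace and stop on an object; the grip force is fixed at half the most. Time passes only in rows, so rows that do not move let the fingers close. The tool returns the time, the measured TCP pose, the force, the opening and the grip force at its end. only (a regular expression) keeps the lines of the reply that match it, lines (a string "A,B") keeps lines A to B, and quiet returns only ok. Input that does not fit is refused with a message, and nothing moves.
- observe(): the state, without advancing time (a new reading comes with each control period).
- read_camera(name): name is "side" or "top" or "wrist"; returns a dict with "color" (480x640x3 uint8, blue, green, red), "range_z" (480x640 float32, m along the optical axis (not along the pixel's ray), 0 where there is no reading), "fx", "fy", "cx", "cy" (pixels), "R" (3x3) and "t" (3): a world point X has camera coordinates R X + t. Camera axes: x right, y down, z forward; pixel columns grow to the right and rows downward; lengths in m; the calibration is good to about 2 mm. A picture is of the moment at which its call begins.
- close_job(): hands the job in; it is judged then, once.
Trained networks look in the newest picture that a camera, given by its name, has taken for a name from the list of things; names that differ only in an ending like _2 or _b are one class to them, and where a whole thing is asked for, a point or a joint stands for the part that bears it (a point fixed in the world has none). Each returns a list of dicts, best first, with "confidence" (0 to 1); they miss things now and then, are a little off and sometimes report something else, mostly with a low value. They report only what shows in the picture. A call takes as long as a camera call.
- find_in(label, camera): "extent" ([left, top, right, bottom] as shares, 0 to 1, of the picture: columns of its width, rows of its height, round what is visible of it).
The state is a dict: "time": time; "qpos": joint angles; "joint_velocities": joint speeds; "effort": joint torques, N m; "tcp_pos": TCP position; "ee_rot": TCP orientation; "wrist_force": force on the tool from outside, world axes, zero at the start; "ft_torque": the same for the moment, N m; "gripper_width": finger opening in m; "gripper_force": force on a finger pad.
Only numpy, scipy, OpenCV 4.12 (cv2) and the standard library are available. Lean on these libraries where they do the work, as an engineer would, in place of code of your own. Each camera call takes 0.05 s, during which the arm holds its last target. There are 200 camera calls.

## Working session

There is one attempt and no reset: what is moved stays moved. The work goes in short steps, Python scripts to look and compute and a tool call to move; the robot and the scene stay as the last step left them, time stands still between calls to the robot, and variables do not carry over. Pictures are saved under pics/ and viewed, at most 10 in all, crops included, and the job is handed in when it is done.

```bash
mkdir -p pics; ls
```

Create h.py:
```python
import numpy as np, cv2
from bench import *
def px2w(c,u,v,z=None,world_z=None):
    r=np.array([(u-c['cx'])/c['fx'],(v-c['cy'])/c['fy'],1.])
    R=np.array(c['R']);t=np.array(c['t']);o=-R.T@t;d=R.T@r
    s=z if z is not None else (world_z-o[2])/d[2]
    return o+s*d
def cloud(c):
    v,u=np.mgrid[0:480,0:640];z=c['range_z']
    P=np.stack([(u-c['cx'])/c['fx']*z,(v-c['cy'])/c['fy']*z,z],-1)
    W=(P-np.array(c['t']))@np.array(c['R']); W[z==0]=np.nan
    return W
```

Run:
```python
from h import *
np.set_printoptions(precision=4,suppress=True)
for n in ['top','side']:
    c=read_camera(n);cv2.imwrite(f'pics/{n}0.png',c['color'])
    print(n,c['fx'],'cam',-np.array(c['R']).T@c['t'])
    W=cloud(c)
    for l in ['collar','collar_empty_1','tray','slide','reader','deck','leaf','jar_kbr','jar_kcl','pestle','pellet_die','petri_dish']:
        for f in find_in(l,n)[:3]:
            e=np.array(f['extent'])*[640,480,640,480]; u,v=(e[0]+e[2])/2,(e[1]+e[3])/2
            print(l,round(f['confidence'],2),e.round(0),W[int(v),int(u)])
s=observe();print(s['time'],s['tcp_pos'],s['ee_rot'],s['qpos'])
```

```text
pics
top 464.8496968221995 cam [0.4416 0.0243 1.2906]
collar 0.41 [432. 261. 441. 274.] [ 0.4572 -0.2946  0.0204]
collar 0.33 [314. 175. 365. 266.] [ 0.5786 -0.027   0.0389]
collar_empty_1 0.52 [428. 246. 438. 254.] [ 0.5035 -0.2869  0.0182]
collar_empty_1 0.48 [450. 242. 456. 250.] [ 0.5183 -0.3392  0.0176]
tray 0.88 [420. 234. 471. 284.] [ 0.4796 -0.3207  0.0149]
slide 0.66 [206. 228. 241. 273.] [ 0.4925  0.2919 -0.0002]
reader 0.67 [316. 176. 368. 270.] [ 0.575  -0.0333  0.022 ]
deck 0.82 [320. 222. 352. 262.] [ 0.5226 -0.0206  0.021 ]
leaf 0.79 [328. 205. 357. 224.] [ 0.596  -0.0352  0.0316]
jar_kbr 0.86 [174. 197. 200. 225.] [0.5934 0.3761 0.0707]
jar_kcl 0.66 [161. 219. 184. 238.] [0.5461 0.4177 0.0572]
pestle 0.64 [179. 272. 193. 292.] [0.4025 0.3871 0.0124]
pellet_die 0.85 [245. 172. 267. 202.] [0.6601 0.1978 0.0768]
petri_dish 0.57 [402. 186. 425. 210.] [ 0.6496 -0.2321  0.0146]
side 620.8107737461544 cam [0.3838 1.2507 0.6579]
collar 0.63 [353. 213. 359. 219.] [ 0.4527 -0.2954  0.023 ]
collar_empty_1 0.46 [329. 206. 338. 215.] [ 0.5154 -0.3316  0.022 ]
tray 0.74 [319. 209. 
[... 158 characters left out ...]
 0.56 [239. 229. 345. 279.] [ 0.5854 -0.0333  0.0284]
deck 0.96 [289. 249. 345. 268.] [ 0.5234 -0.0238  0.0247]
leaf 0.86 [273. 245. 294. 260.] [ 0.6023 -0.0221  0.0351]
jar_kbr 0.9 [225. 323. 262. 380.] [0.597  0.4103 0.0583]
jar_kcl 0.92 [257. 349. 286. 395.] [0.5431 0.4456 0.0474]
jar_kcl 0.42 [279. 327. 352. 360.] [0.4903 0.2848 0.0009]
jar_kcl 0.24 [271. 219. 292. 233.] [ 0.6406 -0.2174  0.0174]
pestle 0.59 [341. 363. 378. 389.] [0.4029 0.3904 0.0156]
pellet_die 0.72 [226. 277. 250. 320.] [0.6491 0.2268 0.0509]
petri_dish 0.52 [271. 222. 289. 232.] [ 0.6438 -0.2051  0.0167]
1.3 [0.2369 0.5784 0.2387] [0.     0.1932 0.9812 0.0001] [-1.1482  0.6891 -0.1946  1.5653  0.1573  0.9025 -0.2151]
```

Run:
```python
import cv2
a=cv2.imread('pics/top0.png')[160:310,150:490]
a=cv2.resize(a,None,fx=2.35,fy=2.35,interpolation=cv2.INTER_CUBIC);cv2.imwrite('pics/topc.png',a)
```

```text
(no output)
```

View pics/topc.png

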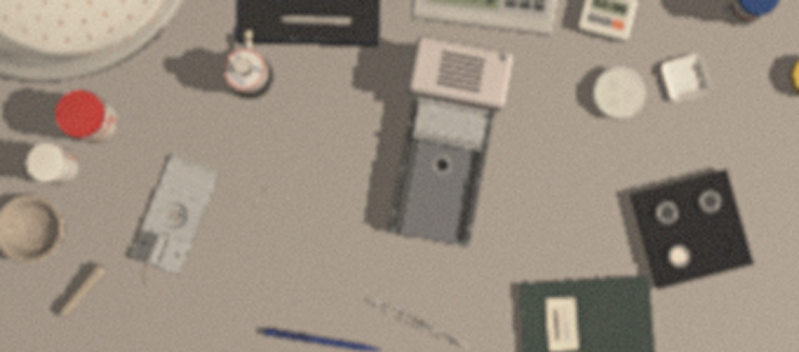

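Add to h.py:
```python
from scipy.spatial.transform import Rotation as Ro
np.set_printoptions(precision=4,suppress=True)
def tool():
    s=observe();q=s['ee_rot'];return s,Ro.from_quat([q[1],q[2],q[3],q[0]]).as_matrix(),np.array(s['tcp_pos'])
def plan(target,yaw=None):
    "yaw: world angle of tool y axis (deg), mod 180"
    s,R,p=tool();d=R.T@(np.array(target)-p)
    cur=np.degrees(np.arctan2(R[1,1],R[0,1]));print('t',s['time'],'tcp',p,'yaw',cur,'tilt',np.degrees(np.arccos(-R[2,2])),'q7',s['qpos'][6])
    print('delta tool',d)
    if yaw is not None:
        dy=(yaw-cur+90)%180-90;print('turn rad',-np.radians(dy),'(alt',-np.radians(dy)+np.pi*np.sign(dy),')')
```

Run:
```python
from h import *
c=read_camera('wrist');s,R,p=tool()
o=-np.array(c['R']).T@c['t'];print(c['fx'],'cam in tool',R.T@(o-p),'axes',R.T@np.array(c['R']).T)
plan([0.49,0.29,0.25])
c=read_camera('top');W=cloud(c)
# reader / slide outlines
for n,b in [('slide',(200,222,246,279)),('reader',(312,170,374,275))]:
    w=W[b[1]:b[3],b[0]:b[2]].reshape(-1,3)
    for lo,hi in [(0.004,0.012),(0.015,.035)]:
        q=w[(w[:,2]>lo)&(w[:,2]<hi)]
        if len(q)>10: print(n,lo,hi,len(q),cv2.minAreaRect(q[:,:2].astype('f4')),np.median(q,0))
```

```text
336.87866395003283 cam in tool [ 0.0741 -0.0006 -0.1457] axes [[-0.0005 -0.957  -0.2899]
 [ 1.     -0.0003 -0.0007]
 [ 0.0006 -0.2899  0.957 ]]
t 1.35 tcp [0.2369 0.5784 0.2387] yaw 67.72846834042574 tilt 0.0027708079011680357 q7 -0.21507244600930017
delta tool [-0.3435 -0.1709 -0.0113]
slide 0.004 0.012 710 ((0.49294906854629517, 0.2924690246582031), (0.15481062233448029, 0.12484420835971832), 1.8983484506607056) [0.4915 0.2887 0.006 ]
slide 0.015 0.035 64 ((0.4707619249820709, 0.2961132526397705), (0.01202525943517685, 0.07749374210834503), 70.98808288574219) [0.4504 0.3012 0.0271]
reader 0.004 0.012 206 ((0.5780524015426636, -0.0382615402340889), (0.29080066084861755, 0.16985683143138885), 0.6520915031433105) [ 0.5486 -0.0618  0.0049]
reader 0.015 0.035 1959 ((0.6018482446670532, -0.03244859725236893), (0.11484138667583466, 0.27577632665634155), 76.40119171142578) [ 0.5424 -0.0236  0.0243]
```

creep_tool --pt "-0.038 -0.019 0.008 0" --pt "-0.038 -0.019 0.008 0" --pt "-0.038 -0.019 0.008 0" --pt "-0.038 -0.019 0.008 0" --pt "-0.038 -0.019 0.008 0" --pt "-0.038 -0.019 0.008 0" --pt "-0.038 -0.019 0.008 0" --pt "-0.038 -0.019 0.008 0" --pt "-0.038 -0.019 0.008 0" --pt "0 0 0 0" --pt "0 0 0 0"

```text
time: 2.5
tcp_pos: [0.4893, 0.2894, 0.1665]
ee_rot: [-0.0, 0.195, 0.981, -0.0]
wrist_force: [-0.4, 0.8, -0.1]
gripper_width: 0.0882
gripper_force: 0.0
```

Add to h.py:
```python
def snap(cam,name,labels):
    c=read_camera(cam);cv2.imwrite(f'pics/{name}.png',c['color']);W=cloud(c)
    np.savez(f'{name}.npz',W=W,**c)
    for l in labels:
        for f in find_in(l,cam)[:4]:
            e=np.array(f['extent'])*[640,480,640,480]; u,v=(e[0]+e[2])/2,(e[1]+e[3])/2
            print(l,round(f['confidence'],2),e.round(0),W[int(v),int(u)])
    return c,W
```

Run:
```python
from h import *
c,W=snap('wrist','w1',['slide','seat','rib'])
plan([.49,.29,.15],70)
w=W.reshape(-1,3);w=w[~np.isnan(w[:,0])]
m=(abs(w[:,0]-.49)<.1)&(abs(w[:,1]-.29)<.1);w=w[m]
print(np.histogram(w[:,2],bins=np.arange(-.006,.036,.002)))
```

```text
slide 0.6 [291. 150. 359. 290.] [0.4911 0.2853 0.0001]
seat 0.96 [287. 150. 361. 287.] [0.4883 0.2844 0.0012]
rib 0.55 [288. 152. 363. 287.] [ 0.4904  0.2856 -0.0007]
t 2.7 tcp [0.4876 0.2923 0.167 ] yaw 67.89188064667216 tilt 0.07671748039326544 q7 0.3237678432757762
delta tool [-0.0032 -0.0013  0.017 ]
turn rad -0.036793623740584425 (alt 3.1047990298492087 )
(array([    0,   183, 20359, 13825,  1780,  3815,  2014,    58,    93,
         213,   341,   370,    70,    34,    38,    53,   374,   170,
          28,    28]), array([-0.006, -0.004, -0.002,  0.   ,  0.002,  0.004,  0.006,  0.008,
        0.01 ,  0.012,  0.014,  0.016,  0.018,  0.02 ,  0.022,  0.024,
        0.026,  0.028,  0.03 ,  0.032,  0.034]))
```

View pics/w1.png

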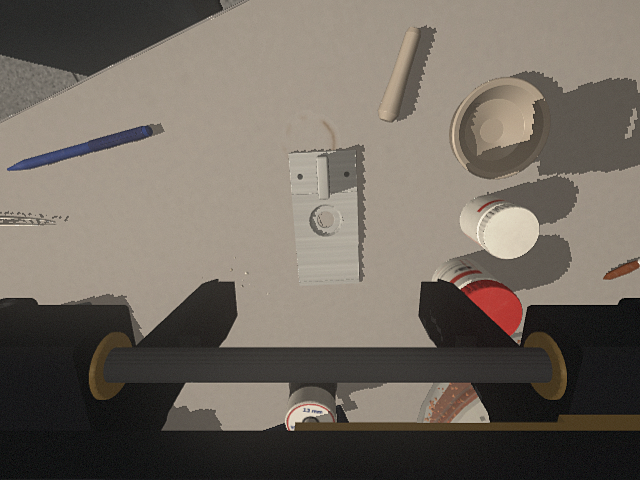

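creep_tool --pt "0.012 0 0.03 -0.03" --pt "0.012 0 0.03 0" --pt "0 0 0 0" --pt "0 0 0 0"

```text
time: 3.1
tcp_pos: [0.4659, 0.3002, 0.1071]
ee_rot: [-0.0, 0.177, 0.984, 0.0]
wrist_force: [0.7, 1.1, 0.4]
gripper_width: 0.0879
gripper_force: 0.0
```

Add to h.py:
```python
def rect(P): 
    r=cv2.minAreaRect((P[:,:2]*1000).astype('f4'));return r
def slidefit(W,xy,z0=0.,rad=.09):
    w=W.reshape(-1,3);w=w[~np.isnan(w[:,0])];w=w[np.hypot(*(w[:,:2]-xy).T)<rad]
    a=w[(w[:,2]>z0+.0025)&(w[:,2]<z0+.009)];r=w[(w[:,2]>z0+.024)&(w[:,2]<z0+.032)]
    print('plate',rect(a),len(a),'rib',rect(r),len(r),np.median(r,0),r.mean(0))
```

Run:
```python
from h import *
c,W=snap('wrist','w2',['slide'])
d=np.load('w1.npz')
slidefit(d['W'],[.49,.287]);slidefit(W,[.49,.287])
for n in ['w1','w2']:
    d=np.load(n+'.npz');W=d['W'];z=W[...,2];P=W[...,:2]
    m=np.hypot(P[...,0]-.45,P[...,1]-.301)<.05
    r=m&(z>.024)&(z<.034)
    print(n,'ribtop z',np.median(z[r]), 'bench z',np.median(z[(abs(z)<.0035)&(np.hypot(P[...,0]-.49,P[...,1]-.29)<.13)]))
plan([.49,.29,.15],70)
```

```text
slide 0.67 [283. 189. 363. 347.] [ 0.4902  0.2856 -0.001 ]
plate ((485.88214111328125, 270.4405517578125), (96.48670959472656, 131.13088989257812), 67.85262298583984) 7297 rib ((450.67547607421875, 300.1640930175781), (10.370288848876953, 35.97254943847656), 70.22697448730469) 516 [0.45   0.3004 0.0275] [0.4501 0.3004 0.0275]
plate ((491.9369201660156, 285.4395751953125), (60.133705139160156, 129.9466552734375), 70.36585235595703) 9797 rib ((450.15838623046875, 300.1175231933594), (10.368833541870117, 35.57019805908203), 69.56393432617188) 726 [0.4497 0.3005 0.0275] [0.4499 0.3005 0.0274]
w1 ribtop z 0.027544933734999458 bench z -0.0001589843943594915
w2 ribtop z 0.02754620810864246 bench z -0.0001628499213785536
t 3.2 tcp [0.4675 0.3    0.1081] yaw 69.44163824531282 tilt 0.17259035229671219 q7 0.2742037674574985
delta tool [-0.0246 -0.0014 -0.0418]
turn rad -0.009745251036504234 (alt 3.131847402553289 )
```

View pics/w2.png

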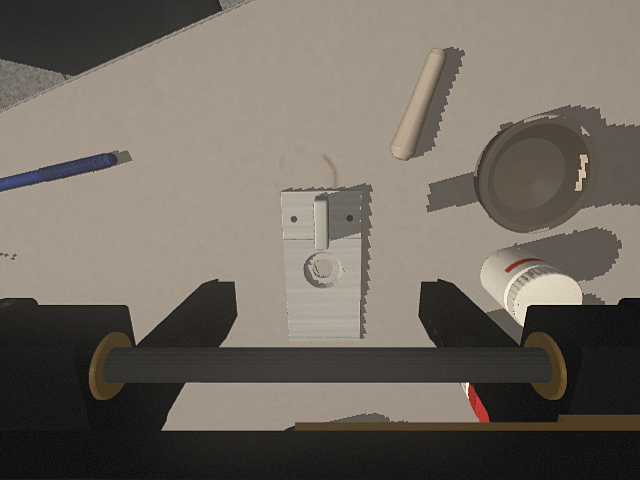

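creep_tool --pt "-0.0187 -0.0418 -0.007 0" --pt "-0.0187 -0.0418 -0.007 0" --pt "-0.0187 -0.0418 -0.007 0" --pt "-0.0187 -0.0418 -0.007 0" --pt "-0.0187 -0.0418 -0.007 0" --pt "-0.0187 -0.0418 -0.007 0" --pt "-0.0187 -0.0418 -0.007 0" --pt "0 0 0 -0.11" --pt "0 0 0 0"

```text
time: 4.1
tcp_pos: [0.4874, -0.023, 0.1572]
ee_rot: [0.002, 0.126, 0.992, 0.0]
wrist_force: [-0.8, 1.1, -0.4]
gripper_width: 0.0878
gripper_force: 0.0
```

Run:
```python
from h import *
c,W=snap('wrist','w3',['reader','deck','leaf','leaf_edge'])
plan([.51,-.02,.15],76.4)
w=W.reshape(-1,3);w=w[~np.isnan(w[:,0])]
m=(w[:,0]>.38)&(w[:,0]<.72)&(abs(w[:,1]+.03)<.12);w=w[m]
h,b=np.histogram(w[:,2],bins=np.arange(-.002,.066,.001));print(list(zip((b[:-1]*1e3).round(),h)))
r=w[(w[:,2]>.0255)&(w[:,2]<.0285)];print('rail',rect(r),len(r))
r=w[(w[:,2]>.0205)&(w[:,2]<.0235)];print('deck',rect(r),len(r))
r=w[(w[:,2]>.0205)&(w[:,2]<.0650)];print('all',rect(r),len(r))
```

```text
reader 0.62 [278. 193. 413. 423.] [ 0.5682 -0.0278  0.0216]
deck 0.9 [298. 197. 378. 327.] [ 0.5222 -0.0231  0.0213]
leaf 0.84 [298. 325. 393. 350.] [ 0.5924 -0.0343  0.0323]
leaf_edge 0.81 [299. 323. 388. 348.] [ 0.5896 -0.0355  0.0327]
leaf_edge 0.72 [619. 146. 640. 209.] [0.5172 0.2445 0.0015]
t 4.35 tcp [ 0.4863 -0.0193  0.156 ] yaw 75.80897407757412 tilt 0.04435787718102052 q7 0.8222322004900247
delta tool [-0.0231  0.0051  0.006 ]
turn rad -0.010315348310968288 (alt 3.1312773052788248 )
[(np.float64(-2.0), np.int64(5469)), (np.float64(-1.0), np.int64(22584)), (np.float64(0.0), np.int64(16425)), (np.float64(1.0), np.int64(2247)), (np.float64(2.0), np.int64(103)), (np.float64(3.0), np.int64(24)), (np.float64(4.0), np.int64(33)), (np.float64(5.0), np.int64(40)), (np.float64(6.0), np.int64(55)), (np.float64(7.0), np.int64(133)), (np.float64(8.0), np.int64(579)), (np.float64(9.0), np.int64(818)), (np.float64(10.0), np.int64(259)), (np
[... 1486 characters left out ...]
(54.0), np.int64(161)), (np.float64(55.0), np.int64(255)), (np.float64(56.0), np.int64(723)), (np.float64(57.0), np.int64(2084)), (np.float64(58.0), np.int64(1122)), (np.float64(59.0), np.int64(81)), (np.float64(60.0), np.int64(1)), (np.float64(61.0), np.int64(0)), (np.float64(62.0), np.int64(0)), (np.float64(63.0), np.int64(0)), (np.float64(64.0), np.int64(0))]
rail ((593.2697143554688, -13.548370361328125), (269.9324951171875, 136.02894592285156), 11.894013404846191) 3250
deck ((595.0368041992188, -2.7831954956054688), (278.121826171875, 115.859619140625), 12.436553955078125) 9018
all ((591.0904541015625, 11.839317321777344), (196.52847290039062, 232.231201171875), 77.12696838378906) 20840
```

View pics/w3.png

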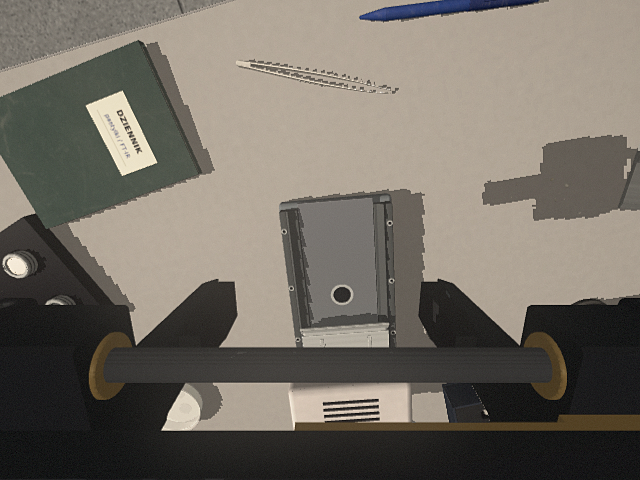

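Run:
```python
from h import *
d=np.load('w3.npz');W=d['W'];c=d
M=np.zeros((480,640),bool);M[180:345,265:420]=1
z=W[...,2]
r=W[M&(z>.0195)&(z<.041)];R=rect(r);print('base',R,len(r))
print('port',px2w(c,342,294,world_z=.021))
g=cv2.cvtColor(c['color'],cv2.COLOR_BGR2GRAY)[280:310,325:360]
m=(g<35).astype('u1');n,l,st,ce=cv2.connectedComponentsWithStats(m);k=1+st[1:,4].argmax();print(st[k],ce[k]+[325,280]);u,v=ce[k]+[325,280];p=px2w(c,u,v,world_z=.0215);print('port',p)
# refine yaw: rail-top points by lateral
for yaw in [-12.5,-13,-13.5,-14,-14.5]:
    a=np.radians(yaw);q=(r[:,:2]-p[:2]);X=q@[np.cos(a),np.sin(a)];Y=q@[-np.sin(a),np.cos(a)]
    sel=(X>-75)&(X<.02)
    print(yaw,'x',X.min()*1e3,'y pct',np.percentile(Y[sel],[.5,2,98,99.5])*1e3)
    # left edge slope
    b=np.arange(-.08,.03,.01);lo=[Y[(X>t)&(X<t+.01)].min() for t in b];hi=[Y[(X>t)&(X<t+.01)].max() for t in b]
    print('  slopes deg',np.degrees(np.polyfit(b,lo,1)[0]),np.degrees(np.polyfit(b,hi,1)[0]),np.median(lo)*1e3,np.median(hi)*1e3)
# top camera check
c=read_camera('top');W=cloud(c);w=W[165:280,305:380].reshape(-1,3);w=w[w[:,2]>.0195];print('top all',rect(w))
print(tool()[0]['time'])
plan([.4715,-.317,.15])
```

```text
base ((537.89111328125, -24.8731689453125), (95.28705596923828, 142.0512237548828), 80.17414093017578) 15277
port [ 0.5548 -0.0274  0.021 ]
[ 9 11  2  4  4] [334.25 292.5 ]
port [ 0.5513 -0.0339  0.0215]
-12.5 x -87.31412145498363 y pct [-42.4623 -40.3219  50.5722  52.6065]
  slopes deg 2.725880058423293 2.6208348813833506 -41.84804730408732 52.70402605080864
-13 x -87.58962624613969 y pct [-42.9705 -40.6644  50.2956  52.6047]
  slopes deg 3.2319593342657056 3.167031075870544 -42.077642271731925 52.534085754615354
-13.5 x -87.85846074814006 y pct [-43.519  -41.0287  50.0716  52.6411]
  slopes deg 3.686685567553028 3.662775601148857 -42.32236901222438 52.35144713954266
-14 x -88.13492810525804 y pct [-44.009  -41.4     49.8959  52.6844]
  slopes deg 4.1768576830232735 4.175478327681091 -42.56387274045884 52.164821759083424
-14.5 x -88.40491649019538 y pct [-44.5183 -41.8068  49.7739  52.7877]
  slopes deg 4.667392949587493 4.744692260370931 -42.802135064991376 51.9742238254829
top all ((581.1541748046875, -36.762908935546875), (306.4035949707031, 205.02149963378906), 1.2450904846191406)
4.4
t 4.4 tcp [ 0.4862 -0.0194  0.1559] yaw 75.82811716614533 tilt 0.02786370146795284 q7 0.8224702845429789
delta tool [-0.0586 -0.2922  0.0057]
```

creep_tool --pt "-0.0084 -0.0418 0.003 -0.0" --pt "-0.0084 -0.0418 0.003 0" --pt "-0.0084 -0.0418 0.003 0" --pt "-0.0084 -0.0418 0.003 0" --pt "-0.0084 -0.0418 0.003 0" --pt "-0.0084 -0.0418 0.003 0" --pt "-0.0084 -0.0418 0.003 0" --pt "0 0 0 -0.15" --pt "0 0 0 -0.15" --pt "0 0 0 -0.15" --pt "0.03 0 0 0" --pt "0 0 0 0" --jaw 0.040

```text
time: 5.6
tcp_pos: [0.4374, -0.3253, 0.1338]
ee_rot: [-0.003, -0.099, 0.995, 0.0]
wrist_force: [-1.0, -0.5, 0.0]
gripper_width: 0.0403
gripper_force: 0.0
```

Add to h.py:
```python
def collars(W,c,xy):
    z=W[...,2];m=((np.hypot(W[...,0]-xy[0],W[...,1]-xy[1])<.09)&(z>.0185)&(z<.026)).astype('u1')
    n,l,st,ce=cv2.connectedComponentsWithStats(m)
    for k in range(1,n):
        if st[k,4]>60:
            p=W[l==k];C,r=cv2.minEnclosingCircle((p[:,:2]*1000).astype('f4'))
            print('px',ce[k],'n',st[k,4],'circle',C,r,'mean',p.mean(0),'z95',np.percentile(p[:,2],90),'bright',c['color'][l==k].mean())
    t=W[(np.hypot(W[...,0]-xy[0],W[...,1]-xy[1])<.1)&(z>.0115)&(z<.0165)];print('tray',rect(t),np.median(t[:,2]))
```

Run:
```python
from h import *
c,W=snap('wrist','w4',['collar','collar_empty_1','tray'])
collars(W,c,[.4715,-.317]);plan([.457,-.295,.10],101.6)
```

```text
collar 0.79 [336. 239. 366. 272.] [ 0.4519 -0.3037  0.0199]
collar 0.15 [340. 298. 368. 326.] [ 0.5022 -0.2906  0.0183]
collar_empty_1 0.69 [283. 303. 309. 333.] [ 0.5181 -0.3387  0.0195]
collar_empty_1 0.66 [342. 299. 368. 327.] [ 0.5035 -0.2895  0.0191]
tray 0.61 [244. 212. 387. 345.] [ 0.4799 -0.3285  0.0147]
px [349.6771 257.5101] n 641 circle (454.1491394042969, -304.1425476074219) 12.254432678222656 mean [ 0.4539 -0.3044  0.0208] z95 0.022087099707937492 bright 206.36505460218407
px [353.2425 313.9474] n 532 circle (504.3573913574219, -290.17340087890625) 12.23972225189209 mean [ 0.5038 -0.2902  0.0205] z95 0.022049758956535433 bright 141.35588972431077
px [295.4505 318.4857] n 455 circle (518.6097412109375, -340.1499328613281) 12.242768287658691 mean [ 0.518  -0.3383  0.0204] z95 0.021999779811627256 bright 129.15384615384616
tray ((484.0042724609375, -312.8980712890625), (116.92174530029297, 135.67462158203125), 15.682958602905273) 0.013702463901370922
t 5.8 tcp [ 0.443  -0.3241  0.1348] yaw 101.58429916644273 tilt 0.07529643585062634 q7 1.7053934708447624
delta tool [-0.0196  0.0257  0.0349]
turn rad -0.0002740312408818227 (alt 3.141318622348911 )
```

View pics/w4.png

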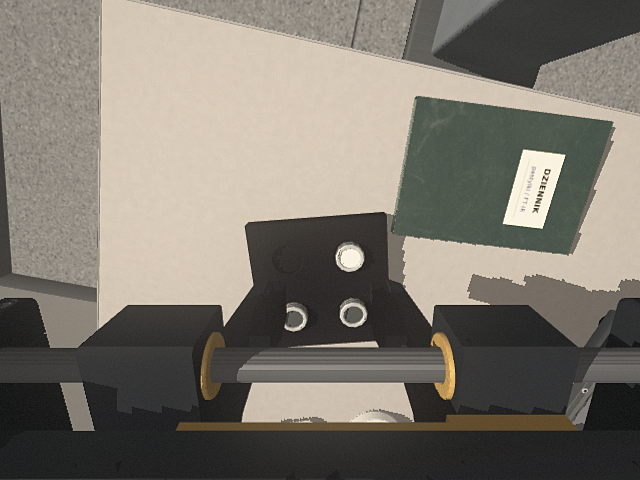

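creep_tool --pt "-0.0075 0.0087 0.028 0" --pt "-0.0075 0.0087 0.027 0" --pt "0 0 0 -0.07" --pt "0 0 0 0" --pt "0 0 0 0" --pt "0 0 0 0"

```text
time: 6.4
tcp_pos: [0.4535, -0.305, 0.0802]
ee_rot: [0.001, -0.135, 0.991, -0.0]
wrist_force: [-0.3, -0.5, -0.1]
gripper_width: 0.0399
gripper_force: 0.0
```

Run:
```python
from h import *
s,R,p=tool();print(p)
c,W=snap('wrist','w5',['collar'])
collars(W,c,[.4715,-.317])
plan([.4541,-.3041,.0155],105.6)
```

```text
[ 0.4535 -0.305   0.0802]
collar 0.7 [314. 236. 350. 277.] [ 0.4532 -0.3031  0.0205]
px [329.9524 256.5388] n 1030 circle (454.2526550292969, -304.1587829589844) 12.254256248474121 mean [ 0.4538 -0.3043  0.0208] z95 0.022083157240578452 bright 218.66796116504855
px [330.3069 326.795 ] n 844 circle (503.8445129394531, -289.9880065917969) 12.239601135253906 mean [ 0.5038 -0.2902  0.0205] z95 0.022003032329124463 bright 152.48420221169036
tray ((480.9910583496094, -323.7543640136719), (105.50885009765625, 116.3060073852539), 15.840398788452148) 0.013699510664516967
t 6.5 tcp [ 0.4532 -0.3051  0.0802] yaw 105.47743736457451 tilt 0.06640021009168513 q7 1.6429800717984155
delta tool [-0.0011  0.0007  0.0647]
turn rad -0.002139121528096092 (alt 3.139453532061697 )
```

creep_tool --pt "-0.001 0.0007 0.025 0" --pt "0 0 0.025 0" --pt "0 0 0.01 0" --pt "0 0 0.004 0" --pt "0 0 0 0" --pt "0 0 0 0" --pt "0 0 0 0"

```text
time: 7.2
tcp_pos: [0.4541, -0.3041, 0.0166]
ee_rot: [0.001, -0.135, 0.991, -0.0]
wrist_force: [0.2, 0.5, 0.8]
gripper_width: 0.04
gripper_force: 0.0
```

```bash
python3 -c "
from h import *
plan([.4541,-.3041,.0155],105.6)"
```

```text
t 7.2 tcp [ 0.4541 -0.3041  0.0166] yaw 105.52729561787474 tilt 0.08911200225871184 q7 1.5542101811977462
delta tool [ 0.     -0.      0.0011]
turn rad -0.0012689308487137635 (alt 3.1403237227410794 )
```

creep_tool --pt "0 0 0.001 0" --pt "0 0 0 0" --pt "0 0 0 0" --pt "0 0 0 0" --pt "0 0 0 0" --pt "0 0 0 0" --pt "0 0 0 0" --jaw 0.015

```text
time: 7.9
tcp_pos: [0.4537, -0.3039, 0.0149]
ee_rot: [0.0, -0.135, 0.991, -0.0]
wrist_force: [-0.7, -0.6, 5.3]
gripper_width: 0.0225
gripper_force: 30.0
```

creep_tool --pt "0 0 -0.01 0" --pt "0 0 -0.03 0" --pt "0 0 -0.03 0" --pt "0 0 -0.03 0" --pt "0 0 0 0"

```text
time: 8.4
tcp_pos: [0.4557, -0.3045, 0.1184]
ee_rot: [0.003, -0.135, 0.991, -0.002]
wrist_force: [0.6, -1.3, -0.4]
gripper_width: 0.0223
gripper_force: 30.0
```

```bash
python3 -c "
from h import *
plan([.545,-.027,.12],80.2)
plan([.4900,.2861,.12],70.2)"
```

```text
t 8.4 tcp [ 0.4557 -0.3045  0.1184] yaw 105.52538693768415 tilt 0.37518841154882177 q7 1.6867059391841583
delta tool [-0.1603  0.2435 -0.0018]
turn rad 0.44201138640415233 (alt -2.699581267185641 )
t 8.4 tcp [ 0.4557 -0.3045  0.1184] yaw 105.52538693768415 tilt 0.37518841154882177 q7 1.6867059391841583
delta tool [-0.1911  0.5599 -0.0029]
turn rad 0.6165443116035852 (alt -2.5250483419862078 )
```

creep_tool --pt "-0.0197 0.0437 -0.005 0" --pt "-0.0197 0.0437 -0.005 0" --pt "-0.0197 0.0437 -0.005 0" --pt "-0.0197 0.0437 -0.005 0" --pt "-0.0197 0.0437 -0.005 0" --pt "-0.0197 0.0437 -0.005 0" --pt "0 0 0 0.147" --pt "0 0 0 0.147" --pt "0 0 0 0.147" --pt "0 0 0 0" --pt "0 0 0 0" --pt "0 0 0 0"

```text
time: 9.6
tcp_pos: [0.497, -0.0196, 0.1445]
ee_rot: [-0.0, 0.084, 0.996, 0.0]
wrist_force: [0.4, 0.3, -0.6]
gripper_width: 0.0228
gripper_force: 30.0
```

Run:
```python
from h import *
c,W=snap('wrist','w6',['deck','collar'])
plan([.4900,.2861,.12],70.2)
z=W[...,2]
for k,z1 in [('25.5-29',(.0255,.029))]:
    m=(z>.0195)&(z<.041)&(W[...,0]>.45)&(W[...,0]<.60)&(abs(W[...,1]+.02)<.07);r=W[m]
    print(rect(r),len(r)); mm=(m*255).astype('u1')
img=c['color'].copy();img[m]=img[m]//2+np.array([0,0,120],'u1');cv2.imwrite('pics/w6m.png',img)
```

```text
deck 0.91 [292. 192. 371. 325.] [ 0.5226 -0.0217  0.021 ]
deck 0.61 [ 12. 273.  47. 297.] [ 0.5027 -0.2863  0.02  ]
collar 0.6 [305. 275. 355. 327.] [ 0.4961 -0.0195  0.1495]
collar 0.54 [293. 191. 368. 331.] [ 0.5249 -0.023   0.0217]
t 9.75 tcp [ 0.4972 -0.0196  0.1446] yaw 80.31680299047459 tilt 0.022113072983691022 q7 0.8546517807168607
delta tool [0.0585 0.3001 0.0247]
turn rad 0.17657152195939 (alt -2.965021131630403 )
((534.7498168945312, -24.277618408203125), (95.1297607421875, 135.7454833984375), 80.30555725097656) 10958
```

View pics/w6m.png

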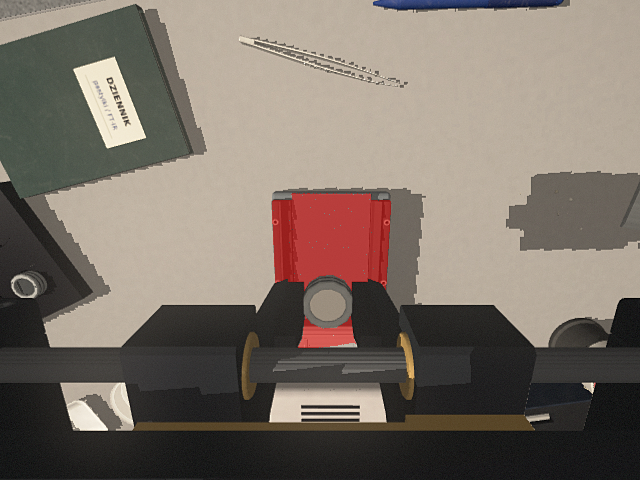

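creep_tool --pt "0.0084 0.0429 0 0" --pt "0.0084 0.0429 0 0" --pt "0.0084 0.0429 0 0" --pt "0.0084 0.0429 0 0" --pt "0.0084 0.0429 0 0" --pt "0.0084 0.0429 0 0" --pt "0.0084 0.0429 0.01 0" --pt "0 0 0.02 0.09" --pt "0 0 0.02 0.09" --pt "0 0 0 0" --pt "0 0 0 0" --pt "0 0 0 0"

```text
time: 10.95
tcp_pos: [0.4907, 0.2865, 0.0956]
ee_rot: [0.0, 0.174, 0.985, 0.001]
wrist_force: [-0.1, -0.4, -0.1]
gripper_width: 0.0227
gripper_force: 30.0
```

Run:
```python
from h import *
c,W=snap('wrist','w7',['slide'])
slidefit(W,[.492,.2855])
s,R,p=tool()
z=W[...,2];w=W[(np.hypot(W[...,0]-p[0],W[...,1]-p[1])<.02)&(abs(z-p[2]-.005)<.006)];print(p)
T=(w-p)@R; 
t=T[(abs(T[:,1])<.011)&(abs(T[:,0])<.016)];print(len(t),np.median(t,0));t2=t[t[:,2]<np.percentile(t[:,2],20)+.004]
print('collar circ in tool',cv2.minEnclosingCircle((t2[:,:2]*1000).astype('f4')),'z',np.percentile(t2[:,2],[5,50]), 'x range',np.percentile(t2[:,0],[1,99]))
plan([.4900,.2861,.03],70.2)
```

```text
slide 0.76 [285. 151. 369. 289.] [0.4754 0.291  0.0063]
plate ((491.6558837890625, 285.66180419921875), (60.16503143310547, 130.23680114746094), 70.46549987792969) 8875 rib ((450.4858703613281, 300.09942626953125), (10.252256393432617, 35.14162063598633), 70.41160583496094) 890 [0.45   0.3005 0.0276] [0.4501 0.3005 0.0275]
[0.4907 0.2865 0.0957]
2083 [ 0.0005 -0.0005 -0.0056]
collar circ in tool ((-0.22859154641628265, 0.7258405089378357), 13.504865646362305) z [-0.0073 -0.0057] x range [-0.0117  0.0107]
t 11.05 tcp [0.4907 0.2865 0.0957] yaw 69.9706008952946 tilt 0.10718821946335737 q7 0.27665060316840234
delta tool [ 0.0006 -0.0007  0.0657]
turn rad -0.004003769678236583 (alt 3.1375888839115564 )
```

creep_tool --pt "0.001 -0.0003 0.03 0" --pt "0 0 0.03 0" --pt "0 0 0.015 0" --pt "0 0 0.006 0" --pt "0 0 0 0" --pt "0 0 0 0" --pt "0 0 0 0"

```text
time: 11.75
tcp_pos: [0.4897, 0.287, 0.0149]
ee_rot: [0.001, 0.174, 0.985, 0.001]
wrist_force: [0.8, -0.0, -0.1]
gripper_width: 0.0219
gripper_force: 30.0
```

```bash
python3 -c "
from h import *
plan([.4898,.2863,.0072],70.3)"
```

```text
t 11.75 tcp [0.4897 0.287  0.0149] yaw 69.95295994837805 tilt 0.12098757207498392 q7 0.23331905581878118
delta tool [-0.0003 -0.0006  0.0077]
turn rad -0.006056991537094039 (alt 3.1355356620526993 )
```

creep_tool --pt "-0.0003 -0.0006 0.003 0" --pt "0 0 0.003 0" --pt "0 0 0.001 0" --pt "0 0 0 0" --pt "0 0 0 0" --pt "0 0 0 0"

```text
time: 12.35
tcp_pos: [0.4891, 0.2858, 0.0069]
ee_rot: [0.0, 0.174, 0.985, -0.0]
wrist_force: [-0.8, -0.7, 4.8]
gripper_width: 0.0227
gripper_force: 30.0
```

creep_tool --pt "0 0 0 0" --pt "0 0 0 0" --pt "0 0 0 0" --pt "0 0 0 0" --jaw 0.04

```text
time: 12.75
tcp_pos: [0.489, 0.286, 0.0066]
ee_rot: [-0.0, 0.174, 0.985, 0.0]
wrist_force: [0.1, 0.8, -0.2]
gripper_width: 0.04
gripper_force: 0.1
```

creep_tool --pt "0 0 -0.01 0" --pt "0 0 -0.035 0" --pt "0 0 -0.04 0" --pt "0.025 0 0 0" --pt "0.015 0 0 0" --pt "0 0 0 0" --pt "0 0 0 0" --pt "0 0 0 0"

```text
time: 13.55
tcp_pos: [0.4521, 0.2988, 0.0911]
ee_rot: [0.0, 0.174, 0.985, -0.001]
wrist_force: [0.7, 0.1, -0.8]
gripper_width: 0.04
gripper_force: 0.0
```

Run:
```python
from h import *
c,W=snap('wrist','w8',['slide','collar'])
slidefit(W,[.492,.2855])
z=W[...,2];d=np.hypot(W[...,0]-.49,W[...,1]-.286)
t=W[(d<.02)&(z>.0095)&(z<.02)];print('collar',cv2.minEnclosingCircle((t[:,:2]*1000).astype('f4')),np.percentile(t[:,2],[5,50,95]))
r=t[t[:,2]>.012];A=np.c_[r[:,:2]-r[:,:2].mean(0),np.ones(len(r))];print('plane',np.linalg.lstsq(A,r[:,2],rcond=None)[0],len(r))
plan([.4502,.3002,.0150],70.3)
i=c['color'][150:400,200:450];cv2.imwrite('pics/w8c.png',cv2.resize(i,(500,500)))
```

```text
slide 0.81 [289. 208. 372. 352.] [0.479  0.2901 0.0076]
collar 0.72 [312. 278. 346. 312.] [0.4878 0.2853 0.0123]
plate ((482.29132080078125, 285.014404296875), (67.65940856933594, 112.3733901977539), 70.43103790283203) 9077 rib ((450.1683349609375, 300.07012939453125), (10.010702133178711, 35.2573127746582), 70.31300354003906) 780 [0.4494 0.3006 0.0276] [0.4496 0.3005 0.0275]
collar ((489.6644592285156, 284.6401062011719), 12.345972061157227) [0.0111 0.0128 0.0144]
plane [-0.0088  0.0001  0.0132] 627
t 13.7 tcp [0.4521 0.299  0.0913] yaw 69.89290564528076 tilt 0.031801618382984155 q7 0.20412129152685143
delta tool [0.0022 0.0005 0.0763]
turn rad -0.007105136856132354 (alt 3.1344875167336608 )
```

View pics/w8c.png

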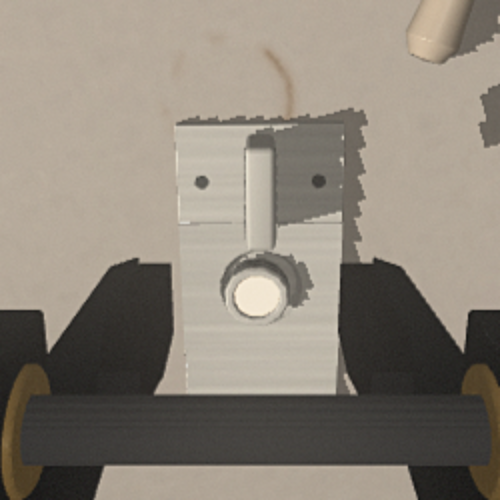

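creep_tool --pt "0.0022 0.0005 0.03 -0.007" --pt "0 0 0.03 0" --pt "0 0 0.015 0" --pt "0 0 0.006 0" --pt "0 0 0 0" --pt "0 0 0 0" --pt "0 0 0 0"

```text
time: 14.4
tcp_pos: [0.4502, 0.3011, 0.0116]
ee_rot: [0.001, 0.171, 0.985, 0.001]
wrist_force: [0.1, 1.2, -0.4]
gripper_width: 0.0395
gripper_force: 0.0
```

```bash
python3 -c "
from h import *
plan([.4502,.3001,.0090],70.35)"
```

```text
t 14.4 tcp [0.4502 0.3011 0.0116] yaw 70.34422011677695 tilt 0.10137210913126736 q7 0.16375625136617383
delta tool [-0.0003 -0.001   0.0026]
turn rad -0.00010087799262286107 (alt 3.1414917755971703 )
```

creep_tool --pt "0 -0.001 0.002 0" --pt "0 0 0 0" --pt "0 0 0 0"

```text
time: 14.7
tcp_pos: [0.4493, 0.2999, 0.009]
ee_rot: [0.0, 0.171, 0.985, 0.0]
wrist_force: [0.6, -0.6, -0.7]
gripper_width: 0.0399
gripper_force: 0.0
```

creep_tool --pt "0 0 0 0" --pt "0 0 0 0" --pt "0 0 0 0" --pt "0 0 0 0" --pt "0 0 0 0" --pt "0 0 0 0" --jaw 0.004

```text
time: 15.3
tcp_pos: [0.4493, 0.3, 0.0087]
ee_rot: [0.0, 0.171, 0.985, 0.0]
wrist_force: [0.6, 0.5, -0.8]
gripper_width: 0.0098
gripper_force: 30.0
```

creep_tool --pt "0 0 -0.01 0" --pt "0 0 -0.02 0" --pt "0 0 -0.03 0" --pt "0 0 -0.02 0" --pt "0 0 0 0" --pt "0 0 0 0"

```text
time: 15.9
tcp_pos: [0.4493, 0.2996, 0.089]
ee_rot: [0.0, 0.171, 0.985, 0.0]
wrist_force: [-0.4, -0.1, -0.5]
gripper_width: 0.0094
gripper_force: 30.0
```

Run:
```python
from h import *
c,W=snap('wrist','w9',['slide','collar'])
s,R,p=tool();print(p,s['gripper_width'],s['wrist_force'],s['ft_torque'])
T=(W-p)@R  # tool frame
x,y,z=T[...,0],T[...,1],T[...,2]
# plate top in tool frame: z ~ +0.003 (6mm top) ; 
m=(abs(x+.04)<.09)&(abs(y)<.04)&(z>-.004)&(z<.015);q=T[m]
print(rect(q),len(q))
A=np.c_[q[:,:2],np.ones(len(q))];k=np.abs(q[:,2]-np.median(q[:,2]))<.0015;print('plane',np.linalg.lstsq(A[k],q[k,2],rcond=None)[0],k.sum())
plan([.5,-.02,.12],80.25)
cv2.imwrite('pics/w9c.png',c['color'][180:420,170:490])
```

```text
slide 0.69 [263. 249. 390. 425.] [0.4569 0.2955 0.1081]
collar 0.68 [301. 381. 347. 400.] [0.4954 0.2805 0.0932]
[0.4486 0.2993 0.0877] 0.00957076838441974 [ 0.0535 -0.0422 -2.6113] [ 0.0451 -0.0325  0.0265]
((-31.024700164794922, -0.21310997009277344), (101.61988067626953, 60.418540954589844), 0.1158430352807045) 6586
plane [-0.0031 -0.0021  0.0018] 5254
t 16.05 tcp [0.4486 0.2993 0.0877] yaw 70.36545302396773 tilt 0.12247939425543311 q7 0.1986712141438299
delta tool [-0.1557 -0.2835 -0.0319]
turn rad -0.1725178897998121 (alt 2.969074763789981 )
```

View pics/w9c.png

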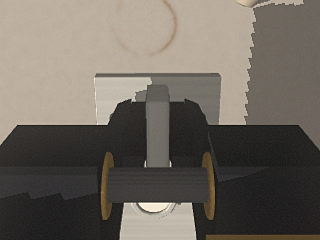

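creep_tool --pt "-0.0045 -0.012 0 0" --pt "-0.009 -0.024 0 0" --pt "-0.0135 -0.0363 0 0" --pt "-0.0135 -0.0363 0 0" --pt "-0.0135 -0.0363 0 0" --pt "-0.0135 -0.0363 0 0" --pt "-0.0135 -0.0363 0 0" --pt "-0.0135 -0.0363 0 0" --pt "-0.009 -0.024 0 0" --pt "-0.0045 -0.012 0 0" --pt "0 0 0 -0.086" --pt "0 0 0 -0.086"

```text
time: 17.25
tcp_pos: [0.4526, -0.0112, 0.0882]
ee_rot: [-0.001, 0.085, 0.996, -0.001]
wrist_force: [0.7, -0.3, -1.5]
gripper_width: 0.0097
gripper_force: 30.0
```

creep_tool --pt "0 0 0 0" --pt "0 0 0 0" --pt "0 0 0 0"

```text
time: 17.55
tcp_pos: [0.4532, -0.0096, 0.0885]
ee_rot: [-0.0, 0.086, 0.996, -0.0]
wrist_force: [-0.2, -0.6, -1.7]
gripper_width: 0.0096
gripper_force: 30.0
```

Run:
```python
from h import *
plan([.4529,-.0103,.05],80.25)
c,W=snap('wrist','w10',['slide'])
s,R,p=tool();T=(W-p)@R;x,y,z=T[...,0],T[...,1],T[...,2]
m=(abs(x+.04)<.09)&(abs(y)<.04)&(z>-.004)&(z<.015);print(rect(T[m]))
c=read_camera('side');cv2.imwrite('pics/s1.png',cv2.resize(c['color'][150:330,200:440],None,fx=3,fy=3,interpolation=cv2.INTER_CUBIC))
```

```text
t 17.55 tcp [ 0.4532 -0.0096  0.0885] yaw 80.13086364263063 tilt 0.03803246972505055 q7 0.6434531147960392
delta tool [ 0.0002 -0.0007  0.0385]
turn rad -0.0020793216949281284 (alt 3.139513331894865 )
slide 0.69 [264. 253. 393. 427.] [ 0.4633 -0.0119  0.1078]
slide 0.6 [254. 267. 400. 304.] [ 0.4379 -0.0083  0.1073]
((-30.123336791992188, -1.217172622680664), (101.32795715332031, 60.02264404296875), 0.11237132549285889)
```

View pics/s1.png

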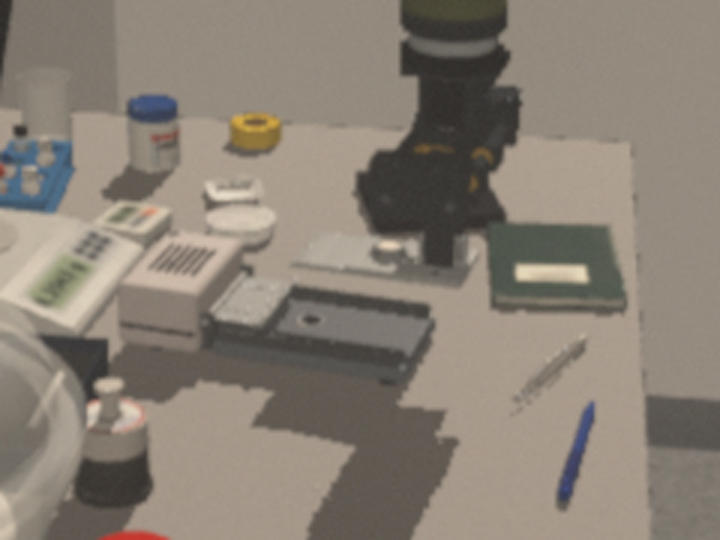

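creep_tool --pt "0 0 0.015 -0.002" --pt "0 0 0.02 0" --pt "0 0 0.012 0" --pt "0 0 0.004 0" --pt "0 0 0 0" --pt "0 0 0 0" --pt "0 0 0 0"

```text
time: 18.4
tcp_pos: [0.4539, -0.0094, 0.0383]
ee_rot: [0.001, 0.084, 0.996, 0.0]
wrist_force: [0.3, -0.5, -1.1]
gripper_width: 0.0095
gripper_force: 30.0
```

Run:
```python
from h import *
plan([.4529,-.0103,.0315],80.25)
c,W=snap('wrist','w11',[])
s,R,p=tool();T=(W-p)@R;x,y,z=T[...,0],T[...,1],T[...,2]
m=(abs(x+.04)<.09)&(abs(y)<.04)&(z>-.004)&(z<.0065);print(rect(T[m]))
O=np.array([.5566,-.0281]);a=np.radians(-9.75);u=np.array([np.cos(a),np.sin(a)]);n=np.array([-u[1],u[0]])
q=W[m][:,:2]-O;X,Y=q@u,q@n;print('slide in reader: y',np.percentile(Y,[.5,99.5]),'x',X.min())
```

```text
t 18.4 tcp [ 0.4539 -0.0094  0.0383] yaw 80.31149281842791 tilt 0.0637381366193222 q7 0.5848541498939632
delta tool [ 0.0008 -0.0011  0.0068]
turn rad 0.0010732521478980378 (alt -3.140519401441895 )
((-30.289722442626953, -0.9691524505615234), (101.41757202148438, 60.00630569458008), 0.23311863839626312)
slide in reader: y [-0.0294  0.0297] x -0.12484802259002342
```

creep_tool --pt "0 0 0.003 0" --pt "0 0 0.003 0" --pt "0 0 0.001 0" --pt "0 0 0 0" --pt "0 0 0 0" --pt "0 0 0 0"

```text
time: 19.05
tcp_pos: [0.4535, -0.0094, 0.0306]
ee_rot: [-0.0, 0.084, 0.996, 0.0]
wrist_force: [0.0, -0.9, -0.8]
gripper_width: 0.0099
gripper_force: 30.0
```

```bash
python3 -c "
from h import *
s=tool()[0];print(s['tcp_pos'],s['wrist_force'],s['ft_torque'])"
```

```text
[ 0.4535 -0.0094  0.0306] [ 0.0123 -0.9187 -0.7922] [ 0.0591 -0.0056 -0.0019]
```

creep_tool --pt "0 0 0.0007 0" --pt "0 0 0 0" --pt "0 0 0 0"

```text
time: 19.35
tcp_pos: [0.4535, -0.0094, 0.0306]
ee_rot: [0.0, 0.084, 0.996, 0.0]
wrist_force: [-0.7, 0.3, 7.3]
gripper_width: 0.0096
gripper_force: 30.0
```

```bash
python3 -c "
from h import *
s=tool()[0];print(s['tcp_pos'],s['wrist_force'],s['ft_torque'])"
```

```text
[ 0.4535 -0.0094  0.0306] [-0.7425  0.3375  7.2649] [ 0.1067  0.1083 -0.049 ]
```

creep_tool --pt "0 0 -0.0003 0" --pt "-0.004 0 0 0" --pt "-0.006 0 0 0" --pt "-0.006 0 0 0" --pt "0 0 0 0" --pt "0 0 0 0"

```text
time: 19.95
tcp_pos: [0.4668, -0.0124, 0.0306]
ee_rot: [-0.002, 0.084, 0.996, -0.001]
wrist_force: [-6.2, 0.8, 9.3]
gripper_width: 0.0096
gripper_force: 30.0
```

```bash
python3 -c "
from h import *
s=tool()[0];plan([.5117,-.0204,.0306],80.25);print(s['tcp_pos'],s['wrist_force'],s['ft_torque'])"
```

```text
t 19.95 tcp [ 0.4668 -0.0124  0.0306] yaw 80.33925133274211 tilt 0.23529265800116528 q7 0.568006516028589
delta tool [-0.0456 -0.0003 -0.0002]
turn rad 0.0015577296181428124 (alt -3.1400349239716503 )
[ 0.4668 -0.0124  0.0306] [-6.1559  0.8281  9.2518] [0.1849 1.015  0.0032]
```

creep_tool --pt "0 0 -0.0004 0" --pt "-0.004 0 0 0" --pt "-0.005 0 0 0" --pt "-0.005 0 0 0" --pt "0 0 0 0" --pt "0 0 0 0"

```text
time: 20.55
tcp_pos: [0.481, -0.0145, 0.0306]
ee_rot: [-0.002, 0.084, 0.996, -0.0]
wrist_force: [-6.4, 1.5, 6.3]
gripper_width: 0.0099
gripper_force: 30.0
```

```bash
python3 -c "
from h import *
s=tool()[0];plan([.5117,-.0204,.0306],80.25);print(s['tcp_pos'],s['wrist_force'],s['ft_torque'])"
```

```text
t 20.55 tcp [ 0.481  -0.0145  0.0306] yaw 80.35081076219984 tilt 0.23620767586756106 q7 0.5879362237379263
delta tool [-0.0313 -0.0007 -0.0001]
turn rad 0.0017594797218322843 (alt -3.139833173867961 )
[ 0.481  -0.0145  0.0306] [-6.4337  1.548   6.3244] [0.2919 1.2765 0.0224]
```

creep_tool --pt "0 0 -0.0002 0" --pt "-0.004 0 0 0" --pt "-0.005 0 0 0" --pt "-0.005 0 0 0" --pt "0 0 0 0" --pt "0 0 0 0"

```text
time: 21.15
tcp_pos: [0.4968, -0.0171, 0.0307]
ee_rot: [-0.0, 0.085, 0.996, -0.0]
wrist_force: [-3.0, 1.1, -0.3]
gripper_width: 0.01
gripper_force: 30.0
```

Run:
```python
from h import *
s=tool()[0];plan([.5117,-.0204,.0306],80.25);print(s['wrist_force'],s['ft_torque'])
c,W=snap('wrist','w12',[])
c,W=snap('side','s2',['leaf'])
cv2.imwrite('pics/s2c.png',cv2.resize(c['color'][200:300,230:370],None,fx=5,fy=5,interpolation=cv2.INTER_CUBIC))
```

```text
t 21.15 tcp [ 0.4968 -0.0171  0.0307] yaw 80.29834821870234 tilt 0.035714669076047666 q7 0.6102767527361591
delta tool [-0.0153 -0.0007  0.0001]
turn rad 0.0008438356038302043 (alt -3.140748817985963 )
[-2.9631  1.1466 -0.3   ] [ 0.0088  0.4938 -0.0033]
leaf 0.83 [273. 243. 295. 261.] [ 0.6014 -0.0302  0.0339]
leaf 0.68 [340. 366. 379. 389.] [0.4025 0.3966 0.0161]
leaf 0.29 [226. 279. 251. 322.] [0.6492 0.227  0.0465]
```

View pics/s2c.png

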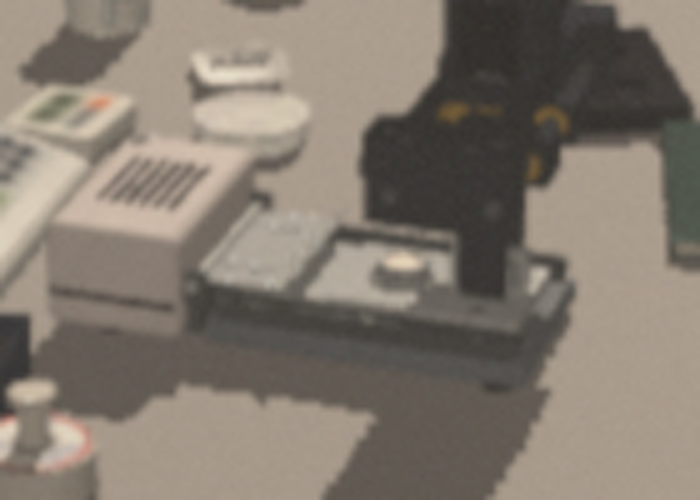

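creep_tool --pt "0 0 0.0001 0" --pt "-0.004 0 0 0" --pt "-0.005 0 0 0" --pt "-0.004 0 0 0" --pt "0 0 0 0" --pt "0 0 0 0"

```text
time: 21.9
tcp_pos: [0.5114, -0.019, 0.0309]
ee_rot: [0.001, 0.085, 0.996, 0.0]
wrist_force: [1.7, -0.1, -3.4]
gripper_width: 0.0096
gripper_force: 30.0
```

```bash
python3 -c "
from h import *
s=tool()[0];plan([.5117,-.0204,.0306],80.25);print(s['tcp_pos'],s['wrist_force'],s['ft_torque'])"
```

```text
t 21.9 tcp [ 0.5114 -0.019   0.0309] yaw 80.29728910571505 tilt 0.16872151886082187 q7 0.6328161158020678
delta tool [-0.0005 -0.0014  0.0003]
turn rad 0.0008253505950513242 (alt -3.1407673029947416 )
[ 0.5114 -0.019   0.0309] [ 1.7281 -0.0802 -3.4377] [ 0.0156 -0.0281  0.0055]
```

creep_tool --pt "0 0 0.0005 0" --pt "-0.001 0 0 0" --pt "0 0 0 0" --pt "0 0 0 0"

```text
time: 22.3
tcp_pos: [0.5112, -0.019, 0.0307]
ee_rot: [0.001, 0.084, 0.996, 0.0]
wrist_force: [0.2, 0.9, 3.6]
gripper_width: 0.01
gripper_force: 30.0
```

```bash
python3 -c "
from h import *
s=tool()[0];plan([.5117,-.0204,.0306],80.25);print(s['wrist_force'],s['ft_torque'])"
```

```text
t 22.3 tcp [ 0.5112 -0.019   0.0307] yaw 80.3394647878181 tilt 0.06763386617105388 q7 0.6340699396605016
delta tool [-0.0007 -0.0013  0.0001]
turn rad 0.0015614551120239912 (alt -3.140031198477769 )
[0.2099 0.8805 3.5984] [ 0.0595  0.0162 -0.0427]
```

creep_tool --pt "-0.001 0 0 0" --pt "0 0 0 0" --pt "0 0 0 0"

```text
time: 22.6
tcp_pos: [0.5113, -0.0189, 0.0307]
ee_rot: [-0.0, 0.084, 0.996, 0.0]
wrist_force: [-1.3, 0.1, 6.4]
gripper_width: 0.0098
gripper_force: 30.0
```

```bash
python3 -c "
from h import *
s=tool()[0];plan([.5117,-.0204,.0306],80.25);print(s['wrist_force'],s['ft_torque'])"
```

```text
t 22.6 tcp [ 0.5113 -0.0189  0.0307] yaw 80.35365921706192 tilt 0.028926987457987066 q7 0.6358845858878328
delta tool [-0.0007 -0.0014  0.0001]
turn rad 0.0018091946377699392 (alt -3.139783458952023 )
[-1.2667  0.0844  6.3895] [ 0.1922  0.3276 -0.0805]
```

creep_tool --pt "-0.001 0 -0.0002 0" --pt "0 0 0 0" --pt "0 0 0 0"

```text
time: 22.9
tcp_pos: [0.5113, -0.019, 0.0307]
ee_rot: [-0.001, 0.084, 0.996, 0.0]
wrist_force: [-3.5, 1.4, 6.4]
gripper_width: 0.0097
gripper_force: 30.0
```

creep_tool --pt "-0.001 0 0 0" --pt "0 0 0 0" --pt "0 0 0 0"

```text
time: 23.2
tcp_pos: [0.5112, -0.0189, 0.0307]
ee_rot: [-0.002, 0.084, 0.996, -0.0]
wrist_force: [-5.0, 1.6, 8.4]
gripper_width: 0.0093
gripper_force: 30.0
```

```bash
python3 - <<'E'
from h import *
s=tool()[0];plan([.5117,-.0204,.0306],80.25);print(s['wrist_force'],s['ft_torque'])
c,W=snap('wrist','w13',[])
s,R,p=tool();T=(W-p)@R;x,y,z=T[...,0],T[...,1],T[...,2]
m=(x>-.01)&(x<.03)&(abs(y)<.04)&(z>-.004)&(z<.0045);print(rect(T[m]))
O=np.array([.5566,-.0281]);a=np.radians(-9.75);u=np.array([np.cos(a),np.sin(a)]);n=np.array([-u[1],u[0]])
q=W[m][:,:2]-O;X,Y=q@u,q@n;print('slide in reader: y',np.percentile(Y,[.5,99.5]),'x',np.percentile(X,[0,.5,2]))
b=W[(W[...,2]>.0195)&(W[...,2]<.041)][:,:2]-O;b=b[(abs(b@n)<.06)&(abs(b@u)<.15)];print('deck open end x',np.percentile(b@u,[0,.2,1]),np.percentile(b@n,[.3,99.7]))
E
```

```text
t 23.2 tcp [ 0.5112 -0.0189  0.0307] yaw 80.38988441846779 tilt 0.2222924984365679 q7 0.6397009195877589
delta tool [-0.0007 -0.0014  0.    ]
turn rad 0.0024414436745004444 (alt -3.1391512099152927 )
[-4.9598  1.5771  8.4151] [ 0.4543  0.9037 -0.0117]
((12.127490997314453, -0.000598907470703125), (79.9908676147461, 35.727169036865234), 89.9986801147461)
slide in reader: y [-0.0386  0.041 ] x [-0.0763 -0.0757 -0.0734]
deck open end x [-0.0902 -0.09   -0.0895] [-0.0468  0.047 ]
```

creep_tool --pt "-0.001 0 -0.0002 0" --pt "-0.001 0 0 0" --pt "0 0 0 0" --pt "0 0 0 0"

```text
time: 23.65
tcp_pos: [0.5113, -0.0191, 0.0306]
ee_rot: [-0.004, 0.084, 0.997, -0.0]
wrist_force: [-7.6, 3.0, 9.5]
gripper_width: 0.0098
gripper_force: 30.0
```

```bash
python3 - <<'E'
from h import *
s=tool()[0];plan([.5117,-.0204,.0306],80.25);print(s['wrist_force'],s['ft_torque'])
d=np.load('w13.npz');W=d['W'];O=np.array([.5566,-.0281]);a=np.radians(-9.75);u=np.array([np.cos(a),np.sin(a)]);n=np.array([-u[1],u[0]])
z=W[...,2];q=W[...,:2]-O;X,Y=q@u,q@n
m=(abs(Y)<.031)&(abs(Y)>.012)&(X<-.045)&(X>-.1)
for lo in np.arange(-.092,-.055,.002):
    k=m&(X>lo)&(X<lo+.002);print(round(lo*1e3),k.sum(),np.nanmedian(z[k])*1e3 if k.sum() else '')
E
```

```text
t 23.65 tcp [ 0.5113 -0.0191  0.0306] yaw 80.42004992001253 tilt 0.40871288811733636 q7 0.6435809626605876
delta tool [-0.0006 -0.0013  0.    ]
turn rad 0.002967930996971658 (alt -3.1386247225928217 )
[-7.5618  2.9649  9.4773] [ 0.6057  1.5191 -0.0416]
-92 307 0.023050846510303147
-90 896 15.008936619357739
-88 341 21.637429494119196
-86 333 21.743158582142524
-84 329 21.736039304443405
-82 369 21.7984373443349
-80 8640 111.17981566229531
-78 2109 118.21860138274187
-76 2012 118.23311942262058
-74 1918 118.25398392892129
-72 1831 118.26765340880874
-70 8836 131.63343534180987
-68 5760 129.76220715906376
-66 1893 118.20072853829598
-64 3346 119.60477546310898
-62 762 117.72788289890923
-60 343 27.866964413415765
-58 1025 48.348424720977405
-56 1475 55.25922593849016
```

Run:
```python
from h import *
c,W=snap('wrist','w14',[])
O=np.array([.5566,-.0281]);a=np.radians(-9.75);u=np.array([np.cos(a),np.sin(a)]);n=np.array([-u[1],u[0]])
z=W[...,2];q=W[...,:2]-O;X,Y=q@u,q@n
for y0,y1 in [(-.03,-.015),(.015,.03)]:
    m=(Y>y0)&(Y<y1)&(z<.04)&(z>.015)
    print([(round(lo*1e3),round(float(np.median(z[k])*1e3),1)) for lo in np.arange(-.071,-.05,.001) if (k:=m&(X>lo)&(X<lo+.001)).sum()>5])
m=(abs(X+.05)<.04)&(abs(Y)<.033)&(z>.0255)&(z<.0295);print(rect(np.c_[X,Y][m]),m.sum())
d=(z>.046)&(z<.053)&(abs(X+.044)<.025)&(abs(Y)<.008);print('rib rear',np.percentile(X[d],[1,5]) if d.sum() else d.sum())
t=np.load('s2.npz')
c,W=snap('top','t2',[]);z=W[...,2];q=W[...,:2]-O;X,Y=q@u,q@n
m=(abs(X)<.1)&(abs(Y)<.03)&(z>.03)&(z<.04);print('top leaf/collar',[(round(float(a)*1e3),round(float(b)*1e3),round(float(h)*1e3)) for a,b,h in zip(X[m],Y[m],z[m])][::6][:40])
```

```text
[(-71, 21.8), (-70, 21.7), (-69, 21.7), (-68, 21.7), (-67, 22.1), (-66, 25.6), (-65, 27.7), (-64, 27.7), (-63, 27.7), (-62, 27.6), (-61, 27.9), (-60, 27.8), (-59, 27.7), (-58, 27.7), (-57, 27.7), (-56, 28.2), (-55, 27.6), (-54, 27.8), (-53, 27.6), (-52, 27.6), (-51, 27.6)]
[(-71, 21.9), (-70, 21.7), (-69, 21.8), (-68, 21.6), (-67, 23.2), (-66, 26.9), (-65, 27.7), (-64, 27.8), (-63, 27.7), (-62, 27.7), (-61, 27.7), (-60, 27.7), (-59, 27.8), (-58, 27.7), (-57, 27.8), (-56, 28.2), (-55, 27.7), (-54, 27.7), (-53, 27.7), (-52, 27.8), (-51, 27.6)]Traceback (most recent call last):
  File "<stdin>", line 8, in <module>
IndexError: boolean index did not match indexed array along axis 1; size of axis is 1280 but size of corresponding boolean axis is 640
```

creep_tool --pt "0.0015 0 0 0" --pt "0 0 0 0" --pt "0 0 0 0" --pt "0 0 0 0"

```text
time: 24.1
tcp_pos: [0.5114, -0.0191, 0.0306]
ee_rot: [-0.002, 0.084, 0.996, -0.0]
wrist_force: [-5.7, 2.4, 6.0]
gripper_width: 0.0098
gripper_force: 30.0
```

creep_tool --pt "0 0 0 0" --pt "0 0 0 0" --pt "0 0 0 0" --pt "0 0 0 0" --pt "0 0 0 0"

```text
time: 24.6
tcp_pos: [0.5114, -0.019, 0.0307]
ee_rot: [-0.002, 0.084, 0.996, -0.0]
wrist_force: [-5.4, 3.1, 6.4]
gripper_width: 0.0098
gripper_force: 30.0
```

Run:
```python
from h import *
c,W=snap('top','t2',['collar','leaf'])
O=np.array([.5566,-.0281]);a=np.radians(-9.75);u=np.array([np.cos(a),np.sin(a)])
for _ in range(2):
  c,W=snap('side','s3',[]);s=tool()[0];print(s['time'],s['tcp_pos'],s['wrist_force'],s['gripper_force'])
z=W[...,2];m=(W[...,0]>.5)&(W[...,0]<.7)&(abs(W[...,1]+.035)<.05);X=(W[...,:2]-O)@u
print([(round(lo*1e3),round(float(np.nanmedian(z[k])*1e3),1)) for lo in np.arange(-.02,.07,.005) if (k:=m&(X>lo)&(X<lo+.005)).sum()>3])
```

```text
leaf 0.74 [329. 206. 355. 216.] [ 0.5599 -0.0162  0.3893]
24.8 [ 0.5114 -0.019   0.0306] [-5.7318  1.6601  6.9211] 29.97947920113802
24.85 [ 0.5113 -0.0191  0.0306] [-4.9269  1.9131  7.1116] 29.97946798335761
[(-20, 303.5), (-15, 316.6), (-10, 344.9), (-5, 370.3), (0, 353.8), (5, 354.2), (10, 337.7), (15, 30.1), (20, 30.1), (25, 29.3), (30, 34.8), (35, 33.2), (40, 32.9), (45, 32.6), (50, 33.6), (55, 33.3), (60, 34.5), (65, 33.9)]
```

creep_tool --pt "0 0 0.0003 0" --pt "0 0 0 0" --pt "0 0 0 0" --pt "0 0 0 0"

```text
time: 25.25
tcp_pos: [0.5114, -0.019, 0.0306]
ee_rot: [-0.002, 0.084, 0.996, -0.0]
wrist_force: [-6.5, 2.0, 10.2]
gripper_width: 0.0096
gripper_force: 30.0
```

Run:
```python
from h import *
c,W=snap('side','s4',['collar'])
z=W[...,2];d=np.hypot(W[...,0]-.5546,W[...,1]+.0278);k=(d<.02)&(z>.031)&(z<.045);t=W[k]
print(k.sum(),t.mean(0),np.percentile(t[:,2],[50,95]),cv2.minEnclosingCircle((t[:,:2]*1e3).astype('f4')))
s=tool()[0];print(s['time'],s['wrist_force'])
```

```text
collar 0.74 [339. 205. 369. 227.] [ 0.4561 -0.3105  0.0166]
collar 0.49 [300. 246. 309. 257.] [ 0.555  -0.0335  0.0357]
collar 0.16 [227. 325. 261. 379.] [0.5975 0.4085 0.055 ]
66 [ 0.5543 -0.0239  0.0357] [0.0369 0.0397] ((553.9484252929688, -27.427608489990234), 18.983293533325195)
25.35 [-6.9674  2.1151 10.7519]
```

```bash
python3 -c "
from bench import *
print(close_job())"
```

```text
the job is handed in; nothing more can be done
None
```

The job is handed in at about 25 s; the verdict was not shown. The pellet collar measured flat in the slide's seat. The slide's rear edge measured within about 1 mm of its home position, with the leaf flat over the tongue. The gripper still holds the rib, with the wrist reading about 10.5 N upward.

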